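# Set the stock flip tags of the rice-ball bays

### The job

Each bay on the packing bench holds a tub of rice balls and has a hinged flip tag in front of it. With a fingertip, gently push over the tags that are wrong, so that only the bays with a full tub show the disc side (tag tipped back towards its tub) and the bays with a nearly empty tub show the plain side (tag tipped towards the robot). Leave the tags that are already right as they are, and do not lift or move the tubs or anything else on the bench.

Things in the scene. Friction and masses are not known exactly. Their poses are not given: they have to be found in the camera images.
- bay_a: white plastic bay, fixed, one of four alike, standing side by side on a dark steel tray in any order. Grey base 230 (x) x 115 (y), 6 thick. Origin under the centre of the well that holds its tub; +x points away from the robot, z up. Well 120 x 115 outside, side and back walls 66 high, front wall (x = -58) only 32 high. The bay's flip tag stands in front of the well at x = -135
- hinge_a (a point): middle of the hinge line of tag_a, 60 above the underside of bay_a (68 above the bench); axes as the bay's: the hinge runs along y. Two posts 7 wide at y = +-33 carry it and reach 3 above it; nothing else of the bay in front of the well is higher than its base plate
- tag_a (a joint): flip tag of bay_a: aluminium plate 50 wide, 3 thick, free edge 60 from the hinge; raised dark disc 32 across on the side that faces the robot when upright, the other plain. 0 upright; +0.65 (stop) tipped back to its tub, disc up; -0.65 (stop) tipped to the robot, plain side up. About 60 g, loose hinge: past upright it falls to the stop. At a stop the free edge is 36 out from and 48 above the hinge
- bay_b: white plastic bay, fixed, one of four alike, standing side by side on a dark steel tray in any order. Grey base 230 (x) x 115 (y), 6 thick. Origin under the centre of the well that holds its tub; +x points away from the robot, z up. Well 120 x 115 outside, side and back walls 66 high, front wall (x = -58) only 32 high. The bay's flip tag stands in front of the well at x = -135
- hinge_b (a point): middle of the hinge line of tag_b, 60 above the underside of bay_b (68 above the bench); axes as the bay's: the hinge runs along y. Two posts 7 wide at y = +-33 carry it and reach 3 above it; nothing else of the bay in front of the well is higher than its base plate
- tag_b (a joint): flip tag of bay_b: aluminium plate 50 wide, 3 thick, free edge 60 from the hinge; raised dark disc 32 across on the side that faces the robot when upright, the other plain. 0 upright; +0.65 (stop) tipped back to its tub, disc up; -0.65 (stop) tipped to the robot, plain side up. About 60 g, loose hinge: past upright it falls to the stop. At a stop the free edge is 36 out from and 48 above the hinge
- bay_c: white plastic bay, fixed, one of four alike, standing side by side on a dark steel tray in any order. Grey base 230 (x) x 115 (y), 6 thick. Origin under the centre of the well that holds its tub; +x points away from the robot, z up. Well 120 x 115 outside, side and back walls 66 high, front wall (x = -58) only 32 high. The bay's flip tag stands in front of the well at x = -135
- hinge_c (a point): middle of the hinge line of tag_c, 60 above the underside of bay_c (68 above the bench); axes as the bay's: the hinge runs along y. Two posts 7 wide at y = +-33 carry it and reach 3 above it; nothing else of the bay in front of the well is higher than its base plate
- tag_c (a joint): flip tag of bay_c: aluminium plate 50 wide, 3 thick, free edge 60 from the hinge; raised dark disc 32 across on the side that faces the robot when upright, the other plain. 0 upright; +0.65 (stop) tipped back to its tub, disc up; -0.65 (stop) tipped to the robot, plain side up. About 60 g, loose hinge: past upright it falls to the stop. At a stop the free edge is 36 out from and 48 above the hinge
- bay_d: white plastic bay, fixed, one of four alike, standing side by side on a dark steel tray in any order. Grey base 230 (x) x 115 (y), 6 thick. Origin under the centre of the well that holds its tub; +x points away from the robot, z up. Well 120 x 115 outside, side and back walls 66 high, front wall (x = -58) only 32 high. The bay's flip tag stands in front of the well at x = -135
- hinge_d (a point): middle of the hinge line of tag_d, 60 above the underside of bay_d (68 above the bench); axes as the bay's: the hinge runs along y. Two posts 7 wide at y = +-33 carry it and reach 3 above it; nothing else of the bay in front of the well is higher than its base plate
- tag_d (a joint): flip tag of bay_d: aluminium plate 50 wide, 3 thick, free edge 60 from the hinge; raised dark disc 32 across on the side that faces the robot when upright, the other plain. 0 upright; +0.65 (stop) tipped back to its tub, disc up; -0.65 (stop) tipped to the robot, plain side up. About 60 g, loose hinge: past upright it falls to the stop. At a stop the free edge is 36 out from and 48 above the hinge
- tub_1_center (a point): clear round tub, 90 across the rim, 52 high, heaped full of white balls up to 74 above its foot; it stands loose in the well of one of the bays, centre near the bay's origin. This point is the centre of the tub, 26 above its foot
- tub_2_center (a point): clear round tub, 90 across the rim, 52 high, nearly empty: only two white balls lie on its floor; it stands loose in the well of one of the bays, centre near the bay's origin. This point is the centre of the tub, 26 above its foot
- tub_3_center (a point): clear round tub, 90 across the rim, 52 high, heaped full of white balls up to 74 above its foot; it stands loose in the well of one of the bays, centre near the bay's origin. This point is the centre of the tub, 26 above its foot
- tub_4_center (a point): clear round tub, 90 across the rim, 52 high, nearly empty: only two white balls lie on its floor; it stands loose in the well of one of the bays, centre near the bay's origin. This point is the centre of the tub, 26 above its foot
- tape_roll_c (a point): small roll of clear tape, ring 44 across, 24 high, standing on the tray in front of the bays; this point is its centre
- thermometer_c (a point): small white box thermometer 22 x 40 x 45 high on the tray in front of the bays; this point is its centre
- tally_c (a point): round steel tally counter 40 across, 30 high, on the tray in front of the bays; this point is its centre
- carton_1_c (a point): red gift carton with a gabled top, 60 x 90 x 130 high, on the bench to the right (-y) of the tray; this point is its centre
- carton_2_c (a point): second red gift carton, same size, farther back; this point is its centre
- spray_c (a point): white bottle with a blue cap, 60 across, 150 high, on the bench to the left (+y) of the tray; this point is its centre
- scoop_c (a point): white spoon lying on the bench to the left of the tray; this point is on its handle
There are look-alikes about, which are no part of the job. What is shaped like the part that bears tub_3_center but black or green is not meant. What is shaped like the part that bears tub_1_center but turquoise is not meant.

How it is judged:
By the outcome, as a careful person would: the job done as asked, in the order asked, and still so for the second after the job is handed in, with the robot touching nothing.
It also fails if it takes over 42 s, if anything falls off the work surface, if the arm or the gripper's body presses on something with over 40 N, if the wrist force passes 120 N, or if a joint passes its speed limit or range.

### The arm

A 7-joint arm with a two-finger parallel gripper is mounted at the origin on the work surface. World frame = base frame: x ahead of the robot, y to its left, z up, the work surface at z = 0. Lengths are in m, angles in rad, forces in N, time in s.
With the tool pointing down it reaches from about 0.425 to 0.875 m from the base axis. Payload 4.7 kg.
Tool frame: the origin (TCP) lies midway between the tips of the shut fingers; the grasp point (between the pads) lies 19 mm behind it; x points along the fingers, z is the direction in which the jaws open and shut, and the axes are right-handed (so a half turn about x gives the same grasp; the last joint's range is limited). The gripper opens to 87 mm and grips with 3 to 60 N. Pads are 19 mm wide; open, the fingers measure 117 mm over their backs; the gripper's body (75 mm by 190 mm) begins 51 mm behind the grasp point.
Start: joints at [1.309, 0.321, -0.07, 1.45, 0.023, 1.371, -0.057], TCP at [0.177, -0.625, 0.223] pointing down, gripper open.
Joint ranges: [-2.86, 2.86], [-0.3, 2.09], [-1.38, 1.24], [0.06, 2.45], [-1.56, 4.7], [0.09, 2.05], [-2.69, 2.69]. Speed limits (rad/s): [2.57, 2.57, 3.14, 3.14, 3.14, 3.14, 3.14].

### API

Orientations are given as a rotation vector (axis times angle).
In Python, from bench import ctrl gives the robot as it stands.
- The arm moves only by the shell command python3 -m pendant 'ROWS' [OPENING] [FORCE]. ROWS is JSON, a list of rows, each an object with "travel": the shift along the tool's x, y, z in m, a list of three; "twist": the turn about the tool's x in rad. In form: [{"travel": [x, y, z], "twist": twist}, ...]. A call has 1 to 10 rows; each row is the pose to reach, as a shift and turn from the pose measured when the call began, along the tool's axes at that moment; what a row does not reach only later rows make up. A row lasts 1/8 s, in which the tool goes at most 62.5 mm and 10.7 degrees, less where a joint would pass 70% of its speed; a pose out of reach is approached as far as the arm can. A call with a gripper value outside its range is refused whole. OPENING is the opening, from -1 (shut) to 1 (fully open), so that 0 is half open, set as the call begins (- or left out, the last holds). The fingers move at their own pace and stop on an object; FORCE is the grip in N (left out, the last holds). Time passes only in rows, so rows that repeat a pose let the fingers close. It gives the time, the measured TCP pose, the force and the opening at its end, in the units of the state.
- ctrl.get_state(): the state, without advancing time (a new reading comes with each control period).
- ctrl.get_image(name): name is "side" or "top"; returns the picture (384x512x3 uint8, red, green, blue); there is no depth.
- ctrl.camera_model(name): a dict with "K" (3x3 intrinsics, pixels), "rvec" (rotation vector, rad) and "tvec" (3), from world to camera coordinates, as OpenCV has them. Camera axes: x right, y down, z forward; pixel columns grow to the right and rows downward; lengths in m; the calibration is good to about 2 mm. A picture is of the moment at which its call begins. camera_model takes no time and is no camera call.
- ctrl.close_job(): hands the job in, once; it reports no verdict.
The state is a dict: "time": time; "joint_positions": joint angles; "qd": joint speeds; "joint_torque": joint torques, N m; "position": TCP position; "tool_rot": TCP orientation; "ft_force": force on the tool from outside, world axes, zero at the start; "torque": the same for the moment, N m; "grip_width": opening from 0.0 (shut) to 1.0 (fully open).
Only numpy, scipy, OpenCV 4.12 (cv2) and the standard library are available. Lean on these libraries where they do the work, as an engineer would, in place of code of your own. Each camera call takes 0.05 s, during which the arm holds its last target.

## Working session

There is one attempt and no reset: what is moved stays moved. The work goes in short steps, Python scripts to look and compute and a shell command to move; the robot and the scene stay as the last step left them, time stands still between calls to the robot, and variables do not carry over. Pictures are saved under pics/ and viewed, and the job is handed in when it is done.

```bash
mkdir -p pics; ls; python3 - <<'E'
from bench import ctrl
import cv2,numpy as np
for n in("side","top"):
    im=ctrl.get_image(n); cv2.imwrite(f"pics/{n}0.png",im[:,:,::-1])
    m=ctrl.camera_model(n); R=cv2.Rodrigues(np.array(m["rvec"]))[0]
    print(n,m["K"],"C",(-R.T@np.array(m["tvec"])).round(3),R.round(2).tolist())
print(ctrl.get_state())
E
```

```text
pics
side [[387.76511994   0.         254.31813111]
 [  0.         387.76511994 192.89057863]
 [  0.           0.           1.        ]] C [0.313 1.009 0.699] [[-0.98, -0.19, -0.02], [-0.09, 0.52, -0.85], [0.17, -0.83, -0.53]]
top [[461.99146226   0.         260.70543578]
 [  0.         461.99146226 185.5689208 ]
 [  0.           0.           1.        ]] C [0.249 0.019 1.522] [[-0.01, -1.0, 0.0], [-0.99, 0.01, -0.17], [0.17, -0.0, -0.99]]
{'time': 0.1, 'joint_positions': array([ 1.30908792,  0.32178892, -0.07009831,  1.45152022,  0.0226267 ,
        1.37079496, -0.05690425]), 'qd': array([ 3.35862446e-04, -2.93806750e-03,  4.18781142e-04, -3.47797342e-03,
        1.09000610e-04, -7.89535950e-05,  8.07259899e-04]), 'joint_torque': array([-4.11101297e-06, -4.92572987e+01, -4.05687941e-01, -3.13400459e+01,
       -6.41433243e-02,  3.94803251e-02,  5.83424526e-05]), 'position': array([ 0.1768332 , -0.62498516,  0.22156144]), 'tool_rot': array([ 1.00462979,  1.32863482, -1.00305203]), 'ft_force': array([ 0.82362997,  0.48089844, -0.59500563]), 'torque': array([ 0.00304749, -0.01172468, -0.03338609]), 'grip_width': 1.0048094743432787}
```

View pics/side0.png

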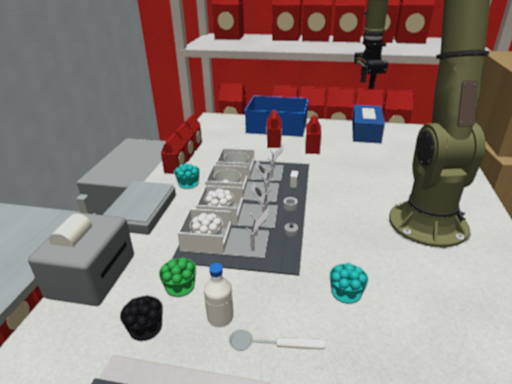

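View pics/top0.png

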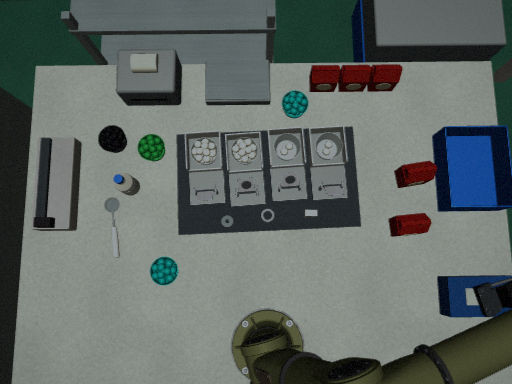

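```bash
python3 - <<'E'
import cv2,numpy as np
a=cv2.imread("pics/top0.png")[120:240,170:370]; cv2.imwrite("pics/topc.png",cv2.resize(a,None,fx=4,fy=4,interpolation=2))
a=cv2.imread("pics/side0.png")[140:275,170:320]; cv2.imwrite("pics/sidec.png",cv2.resize(a,None,fx=4.4,fy=4.4,interpolation=2))
E
```

```text
(no output)
```

View pics/topc.png

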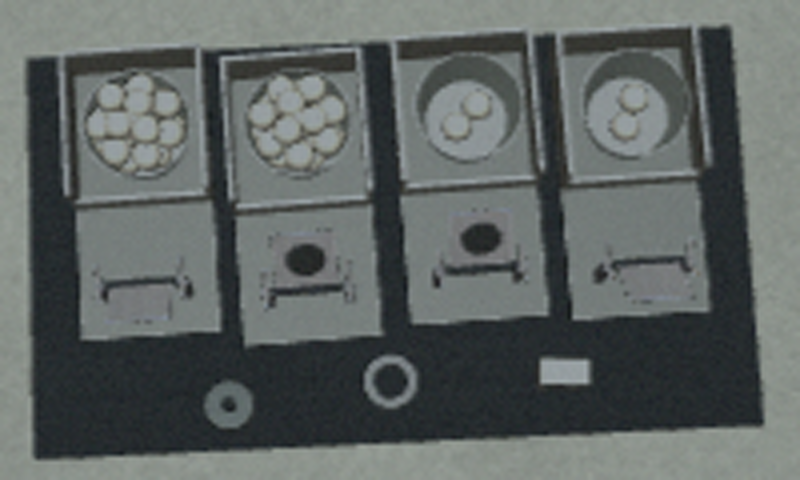

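View pics/sidec.png

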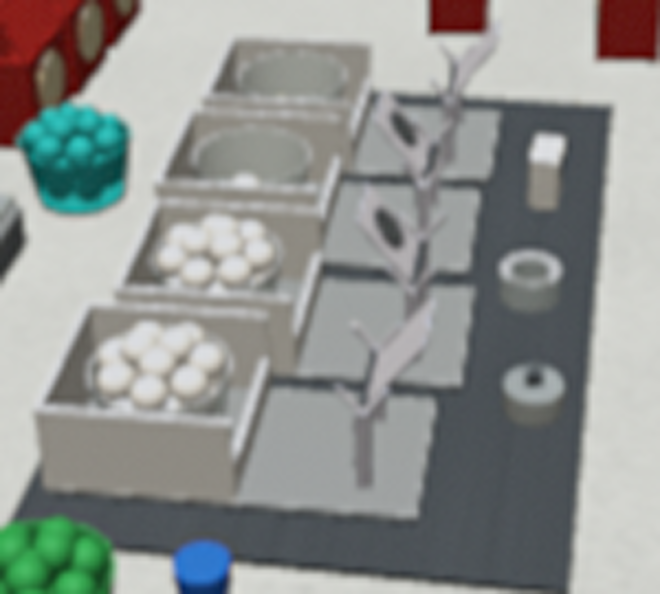

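```bash
cat > h.py <<'E'
import cv2,numpy as np
from bench import ctrl
def ray(n,px,z):
    m=ctrl.camera_model(n);K=np.array(m["K"]);R=cv2.Rodrigues(np.array(m["rvec"]))[0];t=np.array(m["tvec"])
    C=-R.T@t; d=R.T@np.linalg.inv(K)@np.array([px[0],px[1],1.]); return C+d*(z-C[2])/d[2]
def proj(n,P):
    m=ctrl.camera_model(n)
    return cv2.projectPoints(np.array(P,float).reshape(-1,3),np.array(m["rvec"]),np.array(m["tvec"]),np.array(m["K"]),None)[0].reshape(-1,2)
E
python3 - <<'E'
from h import *
c=lambda x,y:((x+.5)/4-.5+170,(y+.5)/4-.5+120)
for n,fl,fr in(("1",(80,340),(221,332)),("2",(244,346),(383,336)),("3",(409,325),(551,315)),("4",(573,321),(712,311))):
    a=ray("top",c(*fl),.014);b=ray("top",c(*fr),.014);d=b-a;yaw=np.arctan2(d[0],-d[1]);m=(a+b)/2
    h=m+.035*np.array([np.cos(yaw),np.sin(yaw),0]);print(n,a.round(3),b.round(3),"w",np.linalg.norm(d).round(3),"yaw",yaw.round(3),"hinge",h.round(3))
for p in((103,288),(187,290),(147,284),(437,275),(519,270),(480,268)): print(p,ray("top",c(*p),.07).round(3))
for p in((495,30),(430,310)): pass
s=ctrl.get_state();print(cv2.Rodrigues(s["tool_rot"])[0].round(3))
E
```

```text
1 [0.448 0.249 0.014] [0.453 0.133 0.014] w 0.116 yaw 0.046 hinge [0.486 0.193 0.014]
2 [0.442 0.114 0.014] [0.449 0.    0.014] w 0.115 yaw 0.061 hinge [0.48  0.059 0.014]
3 [ 0.457 -0.021  0.014] [ 0.464 -0.139  0.014] w 0.117 yaw 0.06 hinge [ 0.496 -0.078  0.014]
4 [ 0.459 -0.157  0.014] [ 0.466 -0.272  0.014] w 0.115 yaw 0.061 hinge [ 0.498 -0.212  0.014]
(103, 288) [0.482 0.223 0.07 ]
(187, 290) [0.48  0.156 0.07 ]
(147, 284) [0.485 0.188 0.07 ]
(437, 275) [ 0.49  -0.043  0.07 ]
(519, 270) [ 0.493 -0.108  0.07 ]
(480, 268) [ 0.495 -0.077  0.07 ]
[[-0.001  0.962  0.272]
 [ 0.002  0.272 -0.962]
 [-1.    -0.    -0.002]]
```

Bays from left to right in the top view: (204,152) is full with its tag plain side up at (206,195), which is wrong. (244,150) is full with disc up, right. (287,148) is nearly empty with disc up at (290,180), wrong. (327,147) is nearly empty with plain side up, right. The crops confirm these are white balls in the bays. The turquoise, green and black tubs stand outside the bays. So I push tag 1 towards +x and tag 3 towards -x.

```bash
python3 -m pendant '[{"travel":[0,0.03,-0.025],"twist":0.1},{"travel":[0,0.075,-0.062],"twist":0.22},{"travel":[0,0.12,-0.1],"twist":0.22},{"travel":[0,0.165,-0.137],"twist":0.22},{"travel":[0,0.21,-0.174],"twist":0.22},{"travel":[0,0.255,-0.212],"twist":0.22},{"travel":[0,0.30,-0.249],"twist":0.22},{"travel":[0,0.345,-0.286],"twist":0.22},{"travel":[0,0.38,-0.315],"twist":0.22},{"travel":[0,0.40,-0.332],"twist":0.22}]' -1 10
python3 - <<'E'
from h import *
s=ctrl.get_state();R=cv2.Rodrigues(s["tool_rot"])[0];print(R.round(3))
f=np.array([np.cos(.057),np.sin(.057),0])
for t in (np.array([.495,-.077,.2])+.062*f,): print(R.T@(t-s["position"]))
E
```

```text
time: 1.35
position: [0.4724, -0.1936, 0.2219]
tool_rot: [1.167, 1.239, -1.165]
ft_force: [-0.1, -1.1, -0.3]
grip_width: 0.018
[[-0.001  0.998  0.059]
 [ 0.002  0.059 -0.998]
 [-1.    -0.001 -0.002]]
[ 0.02210128  0.09154582 -0.11487321]
```

```bash
python3 -m pendant '[{"travel":[0,0.04,-0.04],"twist":0},{"travel":[0,0.075,-0.08],"twist":0},{"travel":[0.01,0.091,-0.115],"twist":0},{"travel":[0.02,0.091,-0.115],"twist":0},{"travel":[0.03,0.091,-0.115],"twist":0}]' -1 10
python3 - <<'E'
from h import *
for n in("side","top"):
    im=ctrl.get_image(n)[:,:,::-1]
    p=proj(n,[ctrl.get_state()["position"]])[0].astype(int);print(n,p)
    c=im[max(0,p[1]-75):p[1]+75,max(0,p[0]-75):p[0]+75]; cv2.imwrite(f"pics/{n}1.png",cv2.resize(c,None,fx=4,fy=4,interpolation=2))
s=ctrl.get_state();R=cv2.Rodrigues(s["tool_rot"])[0];print(s["position"],s["ft_force"])
print(R.T@(np.array([.495,-.077,.097])-s["position"]))
E
```

```text
time: 1.98
position: [0.5558, -0.0742, 0.1911]
tool_rot: [1.166, 1.239, -1.166]
ft_force: [0.3, 0.3, -0.1]
grip_width: 0.003
side [248 142]
top [291 159]
[ 0.55488893 -0.0751039   0.19037598] [-0.2301761  -0.01659054 -0.71299283]
[ 0.09359961 -0.05955454 -0.00131235]
```

View pics/side1.png

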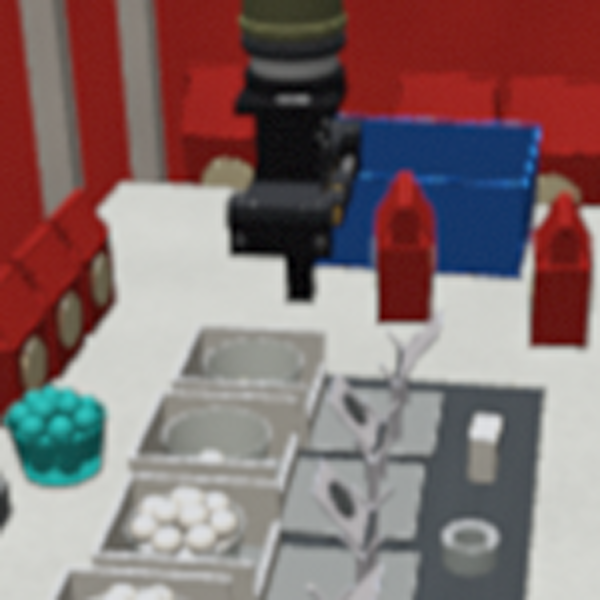

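View pics/top1.png

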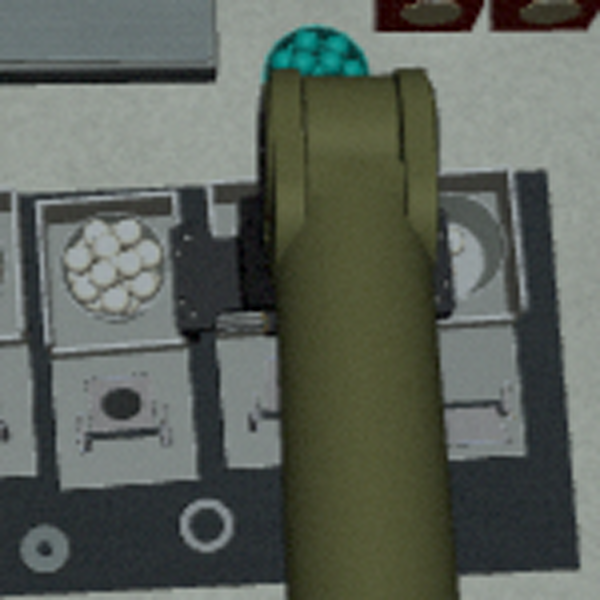

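The side view shows the shut fingertip (crop 300,298) above the gap behind tag 3. The top view shows the hand centred on bay 3. I descend behind the tag.

```bash
python3 -m pendant '[{"travel":[0.03,0,-0.001],"twist":0},{"travel":[0.06,0,-0.001],"twist":0},{"travel":[0.085,0,-0.001],"twist":0},{"travel":[0.093,0,-0.001],"twist":0},{"travel":[0.093,0,-0.001],"twist":0}]' -1 10
python3 -m pendant '[{"travel":[0,-0.008,0],"twist":0},{"travel":[0,-0.016,0],"twist":0},{"travel":[0,-0.023,0],"twist":0},{"travel":[0,-0.030,0],"twist":0},{"travel":[0,-0.036,0],"twist":0},{"travel":[0,-0.042,0],"twist":0}]' -1 10
python3 - <<'E'
from h import *
im=ctrl.get_image("side")[:,:,::-1][120:270,170:320]; cv2.imwrite("pics/side2.png",cv2.resize(im,None,fx=4,fy=4,interpolation=2))
E
```

```text
time: 2.7
position: [0.5544, -0.0748, 0.0976]
tool_rot: [1.168, 1.239, -1.17]
ft_force: [0.1, -0.3, 0.2]
grip_width: 0.004
time: 3.45
position: [0.5119, -0.0771, 0.0977]
tool_rot: [1.168, 1.239, -1.17]
ft_force: [-0.3, -0.0, 0.1]
grip_width: 0.007
```

View pics/side2.png

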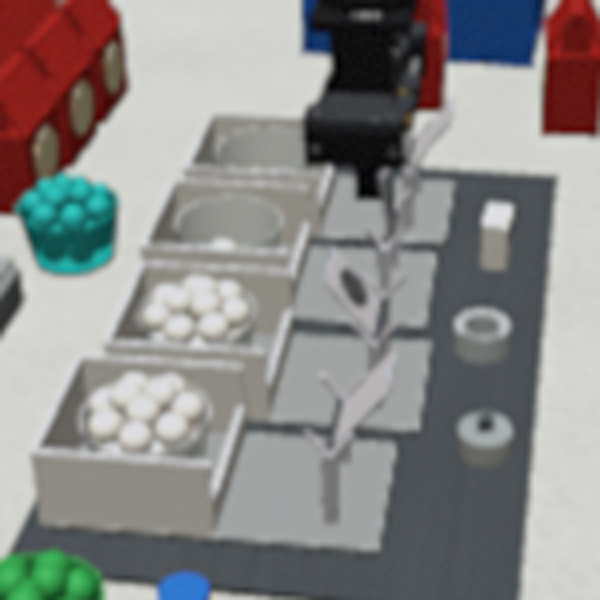

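The tag is now nearly upright against the fingertip (crop 385,195). I keep pushing slowly past upright.

```bash
python3 -m pendant '[{"travel":[0,-0.005,0],"twist":0},{"travel":[0,-0.010,0],"twist":0},{"travel":[0,-0.014,0],"twist":0},{"travel":[0,-0.018,0],"twist":0},{"travel":[0,-0.021,0],"twist":0},{"travel":[0,-0.021,0],"twist":0},{"travel":[0,-0.010,0],"twist":0}]' -1 10
python3 - <<'E'
from h import *
im=ctrl.get_image("side")[:,:,::-1][120:270,170:320]; cv2.imwrite("pics/side3.png",cv2.resize(im,None,fx=4,fy=4,interpolation=2))
E
```

```text
time: 4.38
position: [0.5013, -0.078, 0.0977]
tool_rot: [1.167, 1.239, -1.172]
ft_force: [-0.0, 0.3, -0.6]
grip_width: 0.005
```

View pics/side3.png

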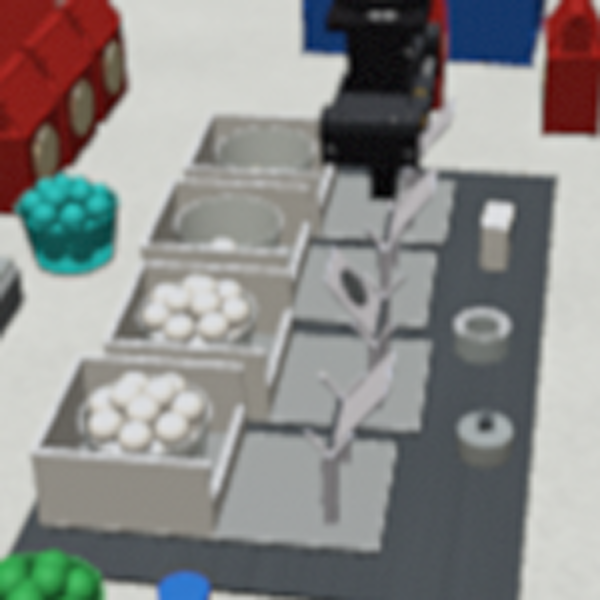

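Tag 3 now leans to the robot, plain side up. I back off, lift, and go over to the robot side of tag 1.

```bash
python3 -m pendant '[{"travel":[0,0.015,0],"twist":0},{"travel":[-0.04,0.02,0],"twist":0},{"travel":[-0.09,0.02,0],"twist":0},{"travel":[-0.1,0.0,-0.04],"twist":0},{"travel":[-0.1,-0.02,-0.09],"twist":0},{"travel":[-0.1,-0.04,-0.14],"twist":0},{"travel":[-0.1,-0.06,-0.19],"twist":0},{"travel":[-0.1,-0.07,-0.24],"twist":0},{"travel":[-0.1,-0.07,-0.27],"twist":0},{"travel":[-0.1,-0.07,-0.27],"twist":0}]' -1 10
python3 - <<'E'
from h import *
im=ctrl.get_image("side")[:,:,::-1][90:270,170:350]; cv2.imwrite("pics/side4.png",cv2.resize(im,None,fx=3.3,fy=3.3,interpolation=2))
s=ctrl.get_state();R=cv2.Rodrigues(s["tool_rot"])[0];print(s["position"],R.round(3))
f=np.array([np.cos(.057),np.sin(.057),0])
for a in(-.07,0): print(R.T@(np.array([.485,.191,.097])+a*f-s["position"]))
E
```

```text
time: 5.68
position: [0.4189, 0.1912, 0.1994]
tool_rot: [1.166, 1.241, -1.163]
ft_force: [-0.5, -0.7, -0.4]
grip_width: 0.005
[0.41928881 0.18911974 0.19909936] [[-0.002  0.998  0.058]
 [ 0.003  0.058 -0.998]
 [-1.    -0.002 -0.003]]
[ 0.10210256 -0.00408085  0.00213685]
[0.10195822 0.06591893 0.00223405]
```

View pics/side4.png

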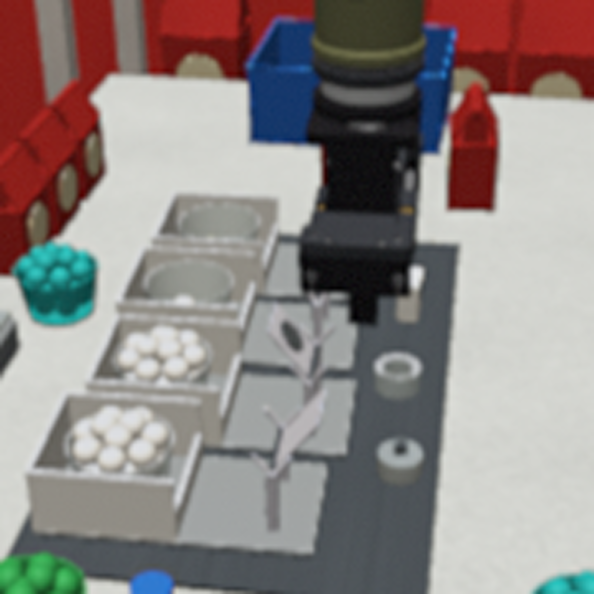

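```bash
python3 -m pendant '[{"travel":[0.03,-0.004,0.002],"twist":0},{"travel":[0.06,-0.004,0.002],"twist":0},{"travel":[0.09,-0.004,0.002],"twist":0},{"travel":[0.102,-0.004,0.002],"twist":0},{"travel":[0.102,-0.004,0.002],"twist":0}]' -1 10
python3 -m pendant '[{"travel":[0,0.009,0],"twist":0},{"travel":[0,0.018,0],"twist":0},{"travel":[0,0.026,0],"twist":0},{"travel":[0,0.033,0],"twist":0},{"travel":[0,0.039,0],"twist":0},{"travel":[0,0.045,0],"twist":0},{"travel":[0,0.051,0],"twist":0}]' -1 10
python3 - <<'E'
from h import *
im=ctrl.get_image("side")[:,:,::-1][120:270,170:320]; cv2.imwrite("pics/side5.png",cv2.resize(im,None,fx=4,fy=4,interpolation=2))
E
```

```text
time: 6.35
position: [0.4152, 0.1865, 0.0968]
tool_rot: [1.167, 1.241, -1.168]
ft_force: [-0.6, 0.4, 1.2]
grip_width: 0.003
time: 7.22
position: [0.4665, 0.1895, 0.0966]
tool_rot: [1.167, 1.241, -1.168]
ft_force: [0.6, 0.5, -0.1]
grip_width: 0.004
```

View pics/side5.png

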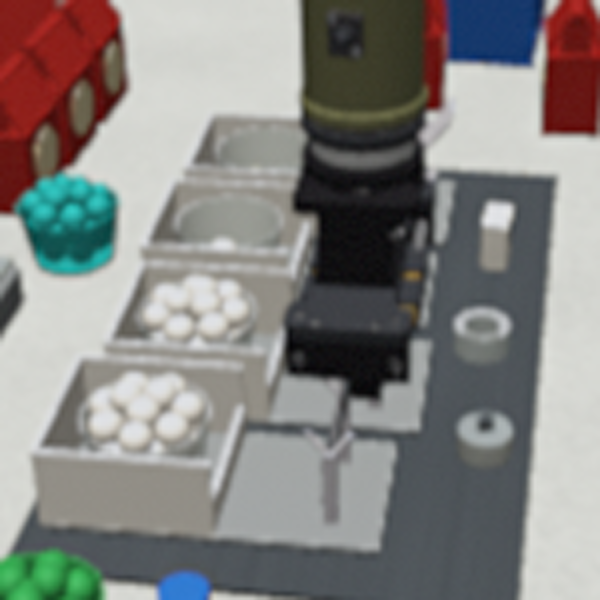

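```bash
python3 -m pendant '[{"travel":[0,0.005,0],"twist":0},{"travel":[0,0.010,0],"twist":0},{"travel":[0,0.015,0],"twist":0},{"travel":[0,0.019,0],"twist":0},{"travel":[0,0.022,0],"twist":0},{"travel":[0,0.022,0],"twist":0},{"travel":[0,0.010,0],"twist":0},{"travel":[0,-0.01,0],"twist":0}]' -1 10
python3 - <<'E'
from h import *
im=ctrl.get_image("side")[:,:,::-1][120:270,170:320]; cv2.imwrite("pics/side6.png",cv2.resize(im,None,fx=4,fy=4,interpolation=2))
E
```

```text
time: 8.28
position: [0.4563, 0.189, 0.0965]
tool_rot: [1.168, 1.241, -1.168]
ft_force: [1.4, 1.0, 0.6]
grip_width: 0.005
```

View pics/side6.png

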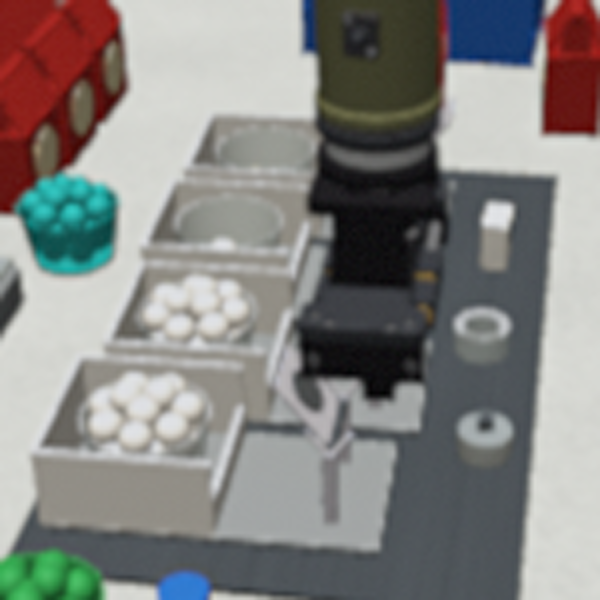

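Tag 1 is now disc up, tipped to its tub. I back off, lift, and clear the view.

```bash
python3 -m pendant '[{"travel":[-0.01,-0.02,0],"twist":0},{"travel":[-0.06,-0.02,0],"twist":0},{"travel":[-0.11,-0.02,0],"twist":0},{"travel":[-0.14,-0.01,0.03],"twist":0},{"travel":[-0.16,0.0,0.08],"twist":0},{"travel":[-0.16,0.0,0.14],"twist":0},{"travel":[-0.16,0.0,0.2],"twist":0},{"travel":[-0.16,0.0,0.26],"twist":0},{"travel":[-0.16,0.0,0.32],"twist":0},{"travel":[-0.16,0.0,0.38],"twist":0}]' -1 10
python3 -m pendant '[{"travel":[0,-0.02,0.05],"twist":0},{"travel":[0,-0.04,0.1],"twist":0},{"travel":[0,-0.06,0.15],"twist":0},{"travel":[0,-0.08,0.2],"twist":0},{"travel":[0,-0.08,0.2],"twist":0},{"travel":[0,-0.08,0.2],"twist":0}]' -1 10
python3 - <<'E'
from h import *
a=ctrl.get_image("top")[:,:,::-1]; b=ctrl.get_image("side")[:,:,::-1]
cv2.imwrite("pics/top7.png",cv2.resize(a[120:240,170:370],None,fx=4,fy=4,interpolation=2)); cv2.imwrite("pics/side7.png",cv2.resize(b[100:275,150:340],None,fx=3.4,fy=3.4,interpolation=2))
cv2.imwrite("pics/top7full.png",a);print(ctrl.get_state()["ft_force"],ctrl.get_state()["time"])
E
```

```text
time: 9.57
position: [0.476, -0.192, 0.2556]
tool_rot: [1.163, 1.241, -1.169]
ft_force: [1.3, -0.0, -0.7]
grip_width: 0.004
time: 10.32
position: [0.4082, -0.3954, 0.2557]
tool_rot: [1.164, 1.242, -1.168]
ft_force: [1.3, 0.7, 0.2]
grip_width: 0.008
[ 0.34386878  0.50538174 -0.4383201 ] 10.425
```

View pics/top7.png

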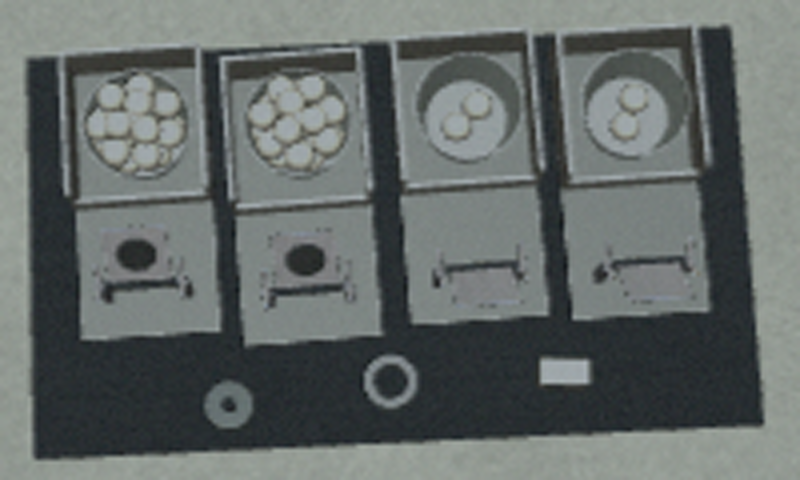

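View pics/side7.png

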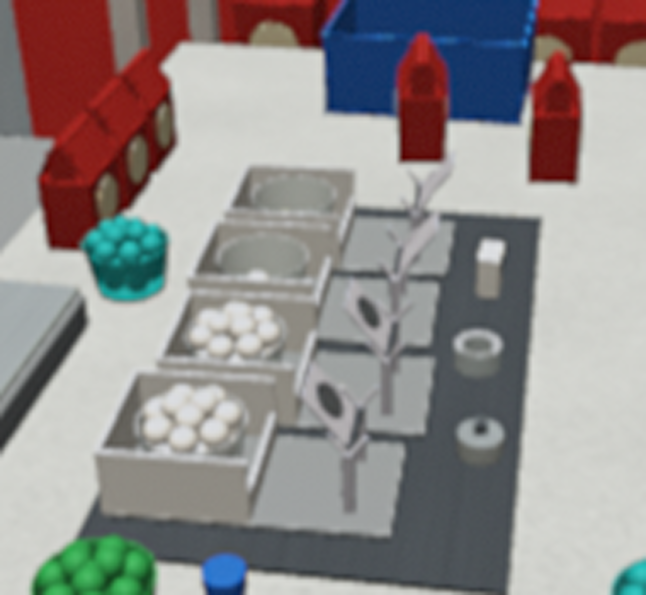

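The two left tags, at the full tubs, show discs (crop 136,254 and 305,259). The two right tags, at the nearly empty tubs, lie plain to the robot (485,287 and 655,282). Nothing else has shifted, and the arm is clear.

```bash
python3 -c "
from bench import ctrl
print(ctrl.close_job())"
```

```text
the job is handed in; nothing more can be done
None
```

I flipped the two wrong tags with the shut fingertip. The leftmost bay has a full tub, and its tag is now disc up, tipped back to the tub. The third bay from the left is nearly empty, and its tag is now plain side up, tipped towards the robot. The other two tags were already right, so I left them alone.

In the last top and side pictures all four tags match their tubs, and the tubs and the items on the tray stand where they did. The arm was clear of everything. The force readings, taken at the end of each move, stayed below about 2 N, and the job was handed in at about 10.4 s. No check failed or disagreed.

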